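Close-pack the third hex nut in the kitting tray

ROBOT

A 6-joint arm with a two-finger parallel gripper is mounted at the origin on the work surface. World frame = base frame: x ahead of the robot, y to its left, z up, the work surface at z = 0. Lengths are in m, angles in rad, forces in N, time in s.
With the tool pointing down it reaches from about 0.325 to 0.875 m from the base axis. Payload 4.4 kg.
Tool frame: the origin (TCP) lies at the very end of the fingers, on their centre line; the grasp point (between the pads) lies 19 mm behind it; z points along the fingers, y is the line along which they close (so a half turn about z gives the same grasp; the last joint's range is limited). The gripper opens to 85 mm and grips with 20 to 120 N. Pads are 22 mm wide; open, the fingers measure 114 mm over their backs; the gripper's body (76 mm by 85 mm) begins 54 mm behind the grasp point. The pads swing forward as they close: fully open they stand 13 mm farther back than shut.
Start: joints at [1.109, 0.207, 1.542, -0, 1.393, -0.15], TCP at [0.176, 0.547, 0.231] pointing down, gripper open.
Joint ranges: [-2.73, 2.73], [-0.86, 2.22], [0.23, 2.46], [-1.11, 4.25], [0.08, 2.63], [-2.82, 2.82]. Speed limits (rad/s): [2.79, 2.79, 3.14, 3.14, 3.14, 3.14].

INTERFACE

Orientations are given as a unit quaternion [x, y, z, w].
In Python, from workcell import move_pose, line_to, move_j, release, close, pause, inverse_kinematics, snapshot, Unreachable, job_done, boxes_of, masks_of, landmark_of, read_t, read_q, read_joint_vel, read_effort, read_tcp_pos, read_ee_rot, read_force, read_ft_torque, read_width gives the robot as it stands. Calls block until the motion is done:
- move_pose(position, orientation): joint-space move of the TCP to a pose.
- line_to(position, rot=None, max_speed=0.15): straight line of the TCP; rot=None keeps the orientation; max_speed is the mean speed in m/s.
- move_j(angles): joint-space move.
- release() and close(grip_force=None): open the fingers fully, or close them until they stop; grip_force is the grip in N (None keeps the last).
- pause(seconds).
- inverse_kinematics(position, orientation): joint angles nearest the present ones, or None.
- snapshot(name): name is "side" or "top"; returns a dict with "image" (400x640x3 uint8, red, green, blue), "intrinsics" (3x3 intrinsics, pixels), "dist" ([k1, k2, p1, p2, k3] as OpenCV has them; the pictures are not rectified), "cam_to_world" (4x4, takes a point from camera to world coordinates). Camera axes: x right, y up, looking along -z (the intrinsics and any distortion apply to the point x, -y, -z); pixel columns grow to the right and rows downward; lengths in m; the calibration is good to about 2 mm. A picture is of the moment at which its call begins. There is no depth.
A pose or a line that the arm cannot do raises Unreachable and nothing moves.
- job_done(): hands the job in, once; it reports no verdict.
Trained networks look in the newest picture that a camera, given by its name, has taken for a name from the list of things; names that differ only in an ending like _2 or _b are one class to them, and where a whole thing is asked for, a point or a joint stands for the part that bears it (a point fixed in the world has none). Each returns a list of dicts, best first, with "confidence" (0 to 1); they miss things now and then, are a little off and sometimes report something else, mostly with a low value. They report only what shows in the picture. A call takes as long as a camera call.
- boxes_of(camera, thing): "extent" ([centre column, centre row, width, height] in pixels, round what is visible of it).
- masks_of(camera, thing): "mask" (400x640 bool, what is visible of it) and "extent" ([centre column, centre row, width, height] in pixels, round what is visible of it).
- landmark_of(camera, thing): "at" ([row, column] in pixels: a listed point, or the origin of a listed thing).
Readings, each from a call of its own:
- read_t(): time.
- read_q(): joint angles.
- read_joint_vel(): joint speeds.
- read_effort(): joint torques, N m.
- read_tcp_pos(): TCP position.
- read_ee_rot(): TCP orientation.
- read_force(): force on the tool from outside, world axes, zero at the start.
- read_ft_torque(): the same for the moment, N m.
- read_width(): finger opening in m.
Only numpy, scipy, OpenCV 4.12 (cv2) and the standard library are available. Lean on these libraries where they do the work, as an engineer would, in place of code of your own. Each camera call takes 0.05 s, during which the arm holds its last target. There are 200 camera calls.

TASK

Two big hex nuts already lie side by side, flat against flat, along the far wall of the wooden tray. Pick the loose nut of the same large size from the surface plate and set it down flat in the tray, nested in the valley between those two on the robot's side, turned so that one of its flats lies against a flat of each (a few millimetres of gap do no harm), then let go of it. Leave the two packed nuts packed as they are.

Things in the scene. Friction and masses are not known exactly. Their poses are not given: they have to be found in the camera images.
- tray: Fixed plain wooden open tray, outside 148 (x) x 188 (y) x 18 mm high, walls and floor 4 mm thick (inner floor 4 mm above the plate, walls rise 14 mm above it). Origin: centre of its underside; z up. Its +x wall is the far wall, along which the two packed nuts lie side by side (along its y); its -x side is towards the robot.
- loose_nut: Plain steel hex nut lying flat on the plate: 55 mm across flats, 63.5 across corners (flats 31.8 wide), 29 high, 32 bore, about 0.36 kg. Origin: centre of underside; z up. Flats face its own +-y and 60 deg either side; corners along its +-x. Not wanted: a smaller hex nut (36 mm across flats, 18 high), a round black collar, a round tan spacer, a bronze worm wheel.
- nut_left: Packed nut in the tray on its +y side, loose, at rest; same size, origin and axes as loose_nut: flats facing the tray's +-y, a corner towards the robot, another within 4 mm of the far wall. Its centre is about 36 mm from the tray's origin along the tray's x.
- nut_right: Packed nut on the tray's -y side, otherwise as nut_left; the gap between the two is 0.5 to 3 mm (centres 55.5 to 58 mm apart). The third nut nests midway between them, its centre about 47 mm from the line of their centres, towards the tray's -x; its flats facing the tray's +-y stay free for the fingers.

How it is judged:
By the outcome, as a careful person would: the job done as asked, in the order asked, and still so for the second after the job is handed in, with the robot touching nothing.
It also fails if it takes over 32 s, if anything falls off the work surface, if the arm or the gripper's body presses on something with over 40 N, if the wrist force passes 120 N, or if a joint passes its speed limit or range.

## Working session

There is one attempt and no reset: what is moved stays moved. The work goes in short steps, each a Python script; the robot and the scene stay as the last script left them, time stands still between calls to the robot, and variables do not carry over. Pictures are saved under pics/ and viewed, on a budget of 10 in all, crops included, one or two more only if the job needs it, and the job is handed in when it is done.

```bash
mkdir -p pics; ls; python3 - <<'E'
from workcell import *
import cv2,numpy as np
for c in ("side","top"):
    s=snapshot(c); cv2.imwrite(f"pics/{c}0.png",s["image"][:,:,::-1])
    np.set_printoptions(precision=4,suppress=True)
    print(c,s["intrinsics"],s["dist"],s["cam_to_world"])
    for n in ("loose_nut","nut_left","nut_right","tray"):
        print(n,[(np.round(d["extent"],1),round(d["confidence"],2),d["mask"].sum()) for d in masks_of(c,n)],[(np.round(d["at"],1),round(d["confidence"],2)) for d in landmark_of(c,n)])
print(read_t(),read_tcp_pos(),read_ee_rot())
E
```

```text
pics
side [[484.501    0.     315.1779]
 [  0.     484.501  192.205 ]
 [  0.       0.       1.    ]] [-0.0098  0.      0.      0.      0.    ] [[ 0.9942  0.07   -0.0817  0.4615]
 [-0.1053  0.4774 -0.8723 -0.9737]
 [-0.0221  0.8759  0.482   0.5795]
 [ 0.      0.      0.      1.    ]]
loose_nut [(array([354.4, 234.9,  28.7,  30.1]), 0.65, np.int64(629))] [(array([239.9, 350.5]), 0.75)]
nut_left [(array([331.6, 159.9,  20.9,  14.6]), 0.77, np.int64(209))] [(array([166.6, 331.4]), 0.5)]
nut_right [(array([335.4, 170.9,  20.1,  21.5]), 0.96, np.int64(406))] [(array([175.9, 336.9]), 0.62)]
tray [(array([322.2, 173.1,  61.3,  44.1]), 0.56, np.int64(1522))] [(array([171.8, 321.2]), 0.78)]
top [[464.7582   0.     311.8983]
 [  0.     464.7582 197.0272]
 [  0.       0.       1.    ]] [-0.0265  0.      0.      0.      0.    ] [[-0.0195  0.9977 -0.0647  0.4522]
 [-0.9998 -0.0191  0.0059 -0.0341]
 [ 0.0047  0.0648  0.9979  1.1272]
 [ 0.      0.      0.      1.    ]]
loose_nut [(array([356.4, 160.9,  23.3,  23.8]), 0.58, np.int64(433)), (array([228.6, 159.9,  20.4,  21. ]), 0.52, np.int64(367))] [(array([161.1, 354.1]), 0.89)]
nut_left [(array([208.7, 161.2,  23.4,  25.5]), 0.56, np.int64(391))] [(array([161.3, 358.9]), 0.41)]
nut_right [(array([229.3, 159.8,  21.5,  26.7]), 0.57, np.int64(395))] [(array([159.2, 231. ]), 0.59)]
tray [(array([222.5, 176.3,  78.8,  62.7]), 0.83, np.int64(4152))] []
0.9 [0.1759 0.5475 0.2313] [0.1548 0.988  0.     0.    ]
```

```bash
python3 - <<'E'
import cv2
t=cv2.imread("pics/top0.png");s=cv2.imread("pics/side0.png")
cv2.imwrite("pics/t_crop.png",cv2.resize(t[110:230,170:390],(792,432),interpolation=cv2.INTER_CUBIC)) #3.6x
cv2.imwrite("pics/s_crop.png",cv2.resize(s[130:270,260:400],(800,600) if 0 else (600,600),interpolation=cv2.INTER_CUBIC))
E
```

```text
(no output)
```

View pics/t_crop.png

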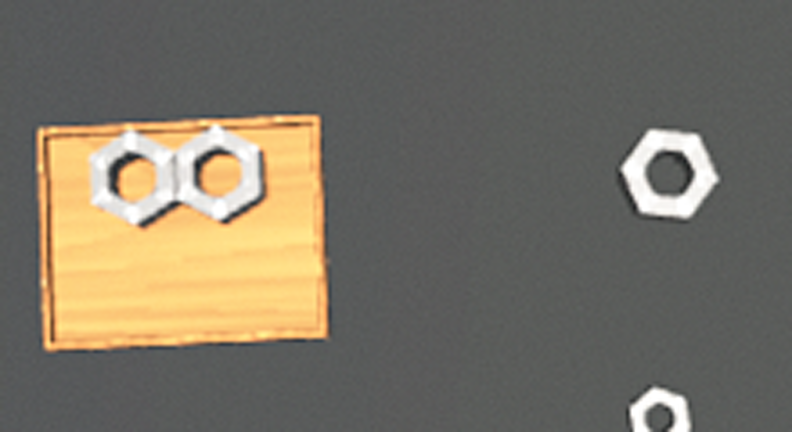

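View pics/s_crop.png

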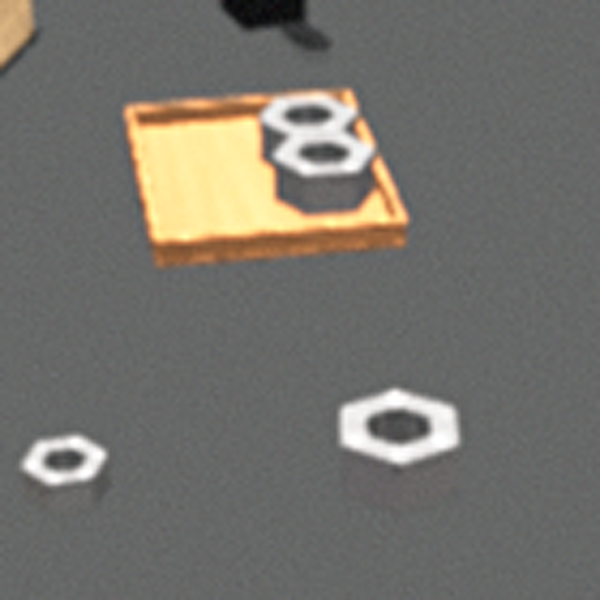

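View pics/top0.png

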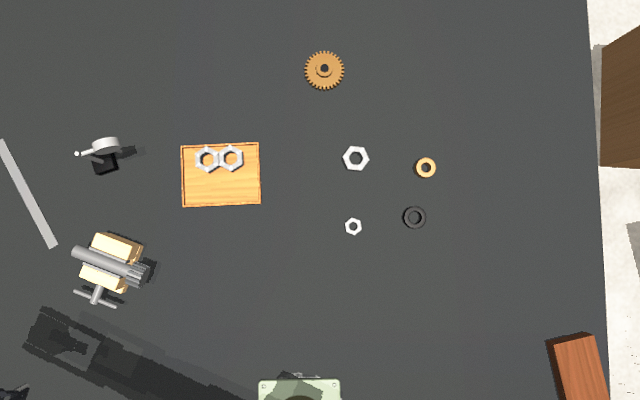

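```bash
cat > h.py <<'E'
import numpy as np,cv2
from scipy.optimize import minimize
from scipy.spatial.transform import Rotation as R
from workcell import *
def proj(s,P):
    T=np.linalg.inv(s["cam_to_world"]);p=np.atleast_2d(P)@T[:3,:3].T+T[:3,3]
    return cv2.projectPoints((p*[1,-1,-1])[:,None],np.zeros(3),np.zeros(3),s["intrinsics"],np.array(s["dist"],float))[0][:,0]
def pix2w(s,uv,z):
    n=cv2.undistortPoints(np.array([[uv]],float),s["intrinsics"],np.array(s["dist"],float))[0,0]
    M=s["cam_to_world"];d=M[:3,:3]@[n[0],-n[1],-1];o=M[:3,3];return (o+d*(z-o[2])/d[2])[:2]
K=6
def render(s,nuts,ztop,win):
    x0,y0,x1,y1=win;m=np.zeros(((y1-y0)*K,(x1-x0)*K),np.uint8)
    for x,y,a in nuts:
        def poly(t,r,z):
            q=proj(s,np.c_[x+r*np.cos(t),y+r*np.sin(t),np.full(len(t),z)])
            return np.int32(np.round(((q-[x0,y0]+.5)*K-.5)*256))
        # top face only; bevel ignored
        cv2.fillPoly(m,[poly(a+np.arange(6)*np.pi/3,.03175,ztop)],255,shift=8)
        cv2.fillPoly(m,[poly(np.linspace(0,2*np.pi,40),.016,ztop)],0,shift=8)
    return cv2.GaussianBlur(cv2.resize(m,(x1-x0,y1-y0),interpolation=cv2.INTER_AREA).astype(float),(0,0),.5)
def fit(snaps,nuts0,ztop):
    nuts0=np.array(nuts0,float);W=[]
    for s in snaps:
        q=proj(s,np.c_[nuts0[:,:2],np.full(len(nuts0),ztop)]);W.append(np.r_[np.int32(q.min(0))-18,np.int32(q.max(0))+18])
    sc=np.tile([.003,.003,.1],len(nuts0))
    def cost(v):
        n=nuts0+(v*sc).reshape(-1,3);c=0
        for s,w in zip(snaps,W):
            im=s["image"][w[1]:w[3],w[0]:w[2],2].astype(float)
            c-=np.corrcoef(im.ravel(),render(s,n,ztop,w).ravel())[0,1]
        return c
    best=None
    v=np.zeros(nuts0.size)
    for k in range(3):
        d=np.vstack([v,v+np.eye(v.size)*(1.5 if k%2==0 else -1)])
        r=minimize(cost,v,method="Nelder-Mead",options=dict(initial_simplex=d,maxiter=500,xatol=.01,fatol=1e-5));v=r.x
    return nuts0+(v*sc).reshape(-1,3),-r.fun/len(snaps)
E
python3 - <<'E'
from h import *
np.set_printoptions(precision=4,suppress=True)
S={c:snapshot(c) for c in("top","side")};t=S["top"]
im=t["image"].astype(int)
m=((im[:,:,0]-im[:,:,2])>50).astype(np.uint8);m[:,:170]=0;m[:,275:]=0;m[:130]=0;m[220:]=0
m=cv2.morphologyEx(m,cv2.MORPH_OPEN,np.ones((3,3)))
pts=np.argwhere(m)[:,::-1]
w=np.array([pix2w(t,p.astype(float),.018) for p in pts],np.float32)*1000
r=cv2.minAreaRect(w);print("tray",r)
l0=[*pix2w(t,(356,159),.029),np.pi/2]
for cs in (["top"],["side"],["top","side"]):
    print(cs,"loose",*fit([S[c] for c in cs],[l0],.029))
a=pix2w(t,(207.5,159),.033);b=pix2w(t,(230.5,158.5),.033)
for cs in (["top"],["side"],["top","side"]):
    n,c=fit([S[c] for c in cs],[[*a,0],[*b,0]],.033);d=n[0]-n[1]
    print(cs,"packed",n,c,"dist",np.hypot(*d[:2]),"axis",np.degrees(np.arctan2(-d[0],d[1])))
E
```

```text
tray ((583.6395874023438, 178.72035217285156), (150.2023162841797, 190.45639038085938), 1.7242399454116821)
['top'] loose [[ 0.6152 -0.1465  1.4371]] 0.9871049435140472
['side'] loose [[ 0.6146 -0.1449  1.4385]] 0.9867850865370186
['top', 'side'] loose [[ 0.6149 -0.146   1.4324]] 0.9810047999397914
['top'] packed [[0.6192 0.2086 0.0419]
 [0.6212 0.1523 0.0186]] 0.9384331222603284 dist 0.05627827046557579 axis 1.9787915664654252
['side'] packed [[0.6184 0.2089 0.0421]
 [0.6209 0.1529 0.0204]] 0.8232201314510416 dist 0.056064142843348465 axis 2.493353334583856
['top', 'side'] packed [[0.6189 0.2087 0.0351]
 [0.621  0.1525 0.0312]] 0.8802969580626623 dist 0.056261099985342886 axis 2.09768045145966
```

```bash
cat >> h.py <<'E'
def quat(yaw): return (R.from_euler("z",yaw)*R.from_euler("x",np.pi)).as_quat()
def u(a): return np.array([np.cos(a),np.sin(a)])
OFF=.003; PSI=.034
mid=np.array([.6200,.1806]); L=np.array([.6150,-.1458]); TGT=mid-.049*u(PSI)
E
python3 - <<'E'
from h import *
np.set_printoptions(precision=3,suppress=True)
best=None
for g in (.39,.39-np.pi/3):
  for f in (0,np.pi,-np.pi):
    p=inverse_kinematics([*(L-OFF*u(g)),.004],quat(g+f)); q=inverse_kinematics([*(TGT-OFF*u(PSI)),.008],quat(PSI+f))
    print(g,f,p,q)
    if p is not None and q is not None:
        c=max(abs(p[5]),abs(q[5]))
        if best is None or c<best[0]: best=(c,g,f)
c,g,f=best;print(best)
xy=L-OFF*u(g)
move_pose([*xy,.10],quat(g+f)); line_to([*xy,.004],max_speed=.1)
print("down",read_force(),read_tcp_pos()); close(60); print(read_width(),read_force())
line_to([*xy,.10],max_speed=.12); print("lifted",read_width(),read_force(),read_t())
hx=TGT-OFF*u(PSI)-.0*u(PSI)
move_pose([*hx,.12],quat(PSI+f)); print(read_t(),read_tcp_pos())
for c in("top","side"):
    s=snapshot(c);cv2.imwrite(f"pics/{c}1.png",s["image"][:,:,::-1])
i=[cv2.resize(cv2.imread("pics/side1.png")[90:220,260:390],(400,400)),cv2.resize(cv2.imread("pics/top1.png")[110:240,160:290],(400,400))]
cv2.imwrite("pics/c1.png",np.hstack(i))
E
```

```text
0.39 0 [-0.373  0.579  1.548 -0.     1.015  0.808] [ 0.16   0.517  1.639 -0.     0.986  1.697]
0.39 3.141592653589793 [-0.373  0.579  1.548  0.     1.015 -2.334] [ 0.16   0.517  1.639  0.     0.986 -1.445]
0.39 -3.141592653589793 [-0.373  0.579  1.548  0.     1.015 -2.334] [ 0.16   0.517  1.639  0.     0.986 -1.445]
-0.6571975511965976 0 [-0.368  0.578  1.549 -0.     1.015  1.86 ] [ 0.16   0.517  1.639 -0.     0.986  1.697]
-0.6571975511965976 3.141592653589793 [-0.368  0.578  1.549  0.     1.015 -1.282] [ 0.16   0.517  1.639  0.     0.986 -1.445]
-0.6571975511965976 -3.141592653589793 [-0.368  0.578  1.549  0.     1.015 -1.282] [ 0.16   0.517  1.639  0.     0.986 -1.445]
(np.float64(1.4450498053955585), -0.6571975511965976, 3.141592653589793)
down [0.196 0.182 0.212] [ 0.613 -0.144  0.005]
0.05424002652465852 [0.255 0.211 3.862]
lifted 0.053878656885864934 [-0.575 -0.319 -2.697] 6.3583
7.6 [0.568 0.178 0.12 ]
```

View pics/c1.png

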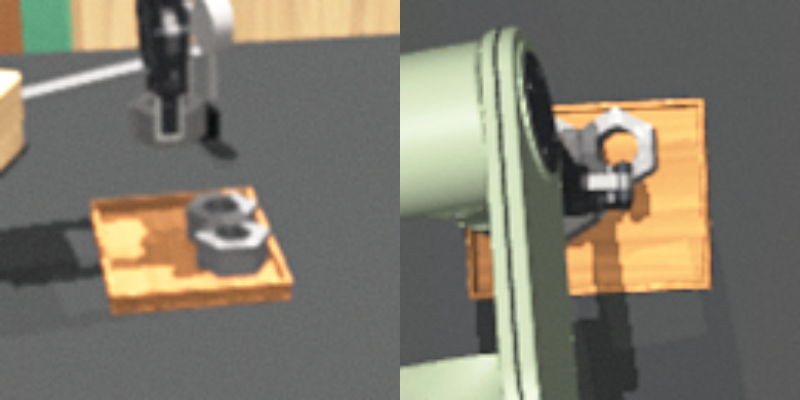

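Side view (left): nut held level, hanging above the tray, finger roughly mid-flat; the packed nuts are untouched. Lowering with force checks.

```bash
python3 - <<'E'
from h import *
np.set_printoptions(precision=4,suppress=True)
hx=TGT-OFF*u(PSI)
line_to([*hx,.045],max_speed=.12);pause(.2); f0=np.array(read_force());print(f0,read_tcp_pos())
for z in (.032,.024,.017,.012,.010,.009,.008,.0075):
    line_to([*hx,z],max_speed=.04);pause(.05);d=np.array(read_force())-f0;print(z,d,read_tcp_pos())
    if np.linalg.norm(d)>4: break
print(read_t())
for c in("top","side"):
    s=snapshot(c);cv2.imwrite(f"pics/{c}2.png",s["image"][:,:,::-1])
i=[cv2.resize(cv2.imread("pics/side2.png")[130:210,280:360],(400,400)),cv2.resize(cv2.imread("pics/top2.png")[130:220,175:265],(400,400))]
cv2.imwrite("pics/c2.png",np.hstack(i))
E
```

```text
[-0.2815 -0.0202 -1.967 ] [0.5691 0.179  0.0463]
0.032 [ 0.5706 -0.5609 -0.2374] [0.5679 0.1788 0.0317]
0.024 [ 0.1901  0.1386 -0.9944] [0.5678 0.1788 0.0237]
0.017 [-0.7261 -0.1939 -0.713 ] [0.5678 0.1788 0.0167]
0.012 [-0.3431  0.4924 -1.1996] [0.5678 0.1788 0.0117]
0.01 [ 0.1739 -0.1193 -2.0093] [0.568  0.1788 0.0099]
0.009 [ 0.6593 -0.044   0.2727] [0.5684 0.1789 0.0092]
0.008 [-2.1311 -1.7854  6.4827] [0.5684 0.1789 0.0092]
11.2
```

View pics/c2.png

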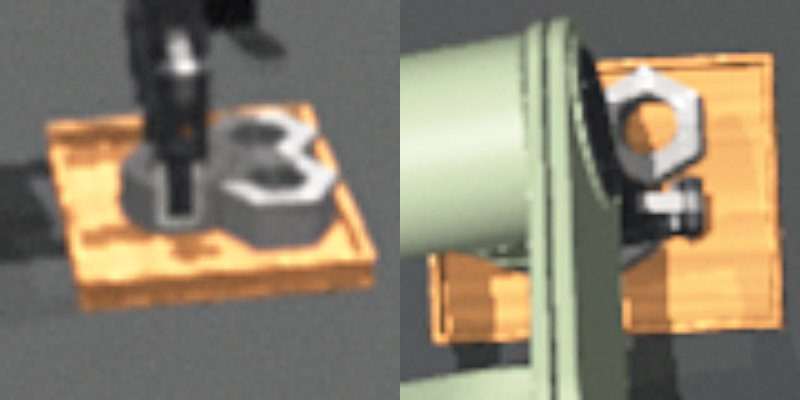

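The nut is on the tray floor (contact at the expected height) in the valley. Releasing, retreating and measuring.

```bash
python3 - <<'E'
from h import *
np.set_printoptions(precision=4,suppress=True)
release();pause(.2);print(read_width(),read_force())
p=np.array(read_tcp_pos());line_to([p[0],p[1],.11],max_speed=.12)
move_j([-.6,.207,1.542,0,1.393,-.15]);print(read_t())
S={c:snapshot(c) for c in("top","side")}
for c in S: cv2.imwrite(f"pics/{c}3.png",S[c]["image"][:,:,::-1])
for cs in (["top"],["side"],["top","side"]):
    n,c=fit([S[c] for c in cs],[[.619,.2087,.035],[.621,.1525,.031],[*TGT,.034]],.033)
    print(cs,n,c)
    for k in (0,1):
        d=n[2,:2]-n[k,:2];print(" dist",np.hypot(*d),"normal gap",max(d@u(n[k,2]+np.pi/6+j*np.pi/3) for j in range(6))-.055)
i=[cv2.resize(cv2.imread("pics/side3.png")[130:210,280:360],(400,400)),cv2.resize(cv2.imread("pics/top3.png")[130:220,175:265],(400,400))]
cv2.imwrite("pics/c3.png",np.hstack(i))
E
```

```text
0.08512488923162637 [ 0.341 -0.081  0.566]
14.5667
['top'] [[0.6192 0.2087 0.0487]
 [0.6211 0.1523 0.0287]
 [0.5704 0.179  0.0375]] 0.9377023339951207
 dist 0.05715767962842273 normal gap 0.0021365794209953146
 dist 0.05741672785852132 normal gap 0.002413891104409871
['side'] [[0.6192 0.2061 0.1188]
 [0.6206 0.1526 0.0471]
 [0.5698 0.1793 0.0483]] 0.6856336662898953
 dist 0.05620570405233581 normal gap 0.0006039058736747316
 dist 0.057397457630421235 normal gap 0.0023955766269002365
['top', 'side'] [[0.6192 0.2084 0.0766]
 [0.6211 0.1524 0.0203]
 [0.5707 0.1791 0.0499]] 0.8080003566780758
 dist 0.056682980069235195 normal gap 0.0015972064178459006
 dist 0.05700670481421958 normal gap 0.0019990436220662863
```

View pics/c3.png

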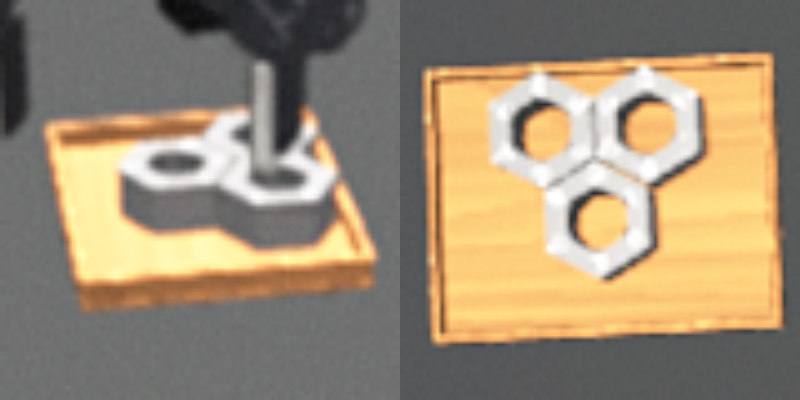

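The top view shows the third nut nested, with thin even seams of about 2 mm and the packed nuts unmoved. The arm partly hides the left nut in the side view.

```bash
python3 -c "
from workcell import *
print(read_force(),read_width(),read_t());job_done()"
```

```text
[ 0.57345559  0.69721511 -0.19973154] 0.08543053664566187 14.6667
the job is handed in; nothing more can be done
```

The large loose nut is nested flat in the valley between the two packed nuts, let go, and the job is handed in at about 14.7 s. I gripped it by two flats, turned it to line up with the tray and lowered it until it touched the tray floor. Then I opened the fingers and moved the arm clear.

**Last checks, top camera:**
- The gaps to the left and right nuts are about 2.1 and 2.4 mm, with the nut turned to within about 1° of both packed nuts.
- The packed nuts are where they were, to within about 0.2 mm.

**Other readings:** the gripper is open, and the force on it is below 1 N.

**Disagreement:** the side camera's fit was poor (correlation 0.69) and put the left nut about 2.6 mm off and turned by about 4°. The arm hid part of that nut in the picture, so I relied on the top view, where everything was visible.

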